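# Show the notched glass sample plate, label up, over the light pad

## Task

One of the two glass plates in the slotted rack has a frosted, labelled end marked by a small corner notch: lift it out by its clear glass, fingers off the frosted end, and show it label up over the middle of the light pad. Hold it in the air roughly a hand's length (10 to 20 cm) above the pad, long edges level and in line with the pad's long edges, frosted end towards the pad's yellow stripe, label side tipped up by about 45 degrees (flatter is fine). The program finishes while the gripper still holds it there, steady; leave the plain plate in its slot and do not disturb anything else.

Things in the scene. Friction and masses are not known exactly. Their poses are not given: they have to be found in the camera images.
- sample_plate: Amber glass plate with frosted white end, 120 long x 8 thick x 60 mm high, 120 to 210 g, standing on a long edge in a slot of the rack; loose. Origin: underside centre (middle of its lower edge). +x: along its length to the frosted end; +y: normal of the label side; +z: from the lower to the upper long edge (up as it stands). Clear glass x = -60 to +24 mm, frosted x = +24 to +60 mm.
- plate_mid (a point): Centre of the sample plate (x = 0, y = 0, z = 30 mm in its frame).
- frost_mid (a point): Middle of the sample plate's frosted end (x = 42, y = 0, z = 30 mm in the plate's frame). A 14 x 14 mm square notch is cut from the upper corner of this end: facing the label side of the standing plate, it is at the upper left. A pale label with a blue band is on the +y face of this end only; its back is bare frosted white.
- plain_plate: Bystander: amber glass plate of the same size (120 x 8 x 60 mm) without frosted end, notch or label, standing in the rack's other slot; loose. Origin: underside centre, x along its length, z up. Leave it in its slot.
- slot_rack: Fixed wooden rack, 140 (x) x 135 (y) x 25 mm high, any yaw. Two slots along its x at y = +37.5 and -37.5 mm, 124 long x 10 wide x 15 mm deep (floor 10 mm above the table); the plates stand in them with 1 mm clearance each side, upper edges 70 mm above the table, and lift straight out. Which plate is in which slot varies. Origin: underside centre.
- light_pad: Fixed flat light pad, 130 (x) x 180 (y) x 12 mm high, grey frame, white panel. Its long edges run along its y. A yellow stripe lies along its short edge at -y, 77 mm from the middle. Its +x points away from the robot within 20 degrees. It stands left or right of the rack. Origin: underside centre.
- pad_mid (a point): Middle of the light pad's top surface, 12 mm above the table.
- marver: Bystander: loose black graphite block, 90 x 60 x 30 mm, on the table. Origin: underside centre.
- tin: Bystander: loose open metal tin, 70 mm across, 70 mm high, on the table. Origin: underside centre.
- paddle: Bystander: loose paddle lying on the table, wooden handle and black 70 x 50 x 12 mm blade, 225 mm long in all along its x, blade at +x (centre of blade 90 mm from the origin, handle end at -100 mm). Origin: under the handle's inner half, on the table.
There are look-alikes about, which are no part of the job. What is shaped like the sample_plate but green or purple is not meant. There is more than one size of the slot_rack; the one meant has the size given above.

How it is judged:
On the way:
1. the sample plate is lifted clear of the rack in the fingers (height (world z) of plate_mid above 0.075 m and contact force between the fingers and sample_plate above 1 N), for 0.2 s.
At the end, for the whole second after the job is handed in: Held still by fingers alone: centre within 35 mm of the pad middle, 85 to 260 mm above the table; long edges level within 17 deg, in line with the pad within 20 deg, frosted end to the stripe, label normal within 60 deg of up; plain plate in its slot, others moved under 30 mm (horizontal distance between plate_mid and pad_mid below 0.035 m and height (world z) of plate_mid between 0.085 and 0.26 m and angle between sample_plate's own y axis and vertical below 1.05 rad and angle between sample_plate's own x axis and vertical between 1.27 and 1.87 rad and angle between the x axis of sample_plate and the y axis of light_pad, either way round below 0.35 rad and y of frost_mid in the frame of pad_mid below 0 m and contact force between the fingers and sample_plate above 1 N and contact force between sample_plate and slot_rack below 0.2 N and contact force between sample_plate and light_pad below 0.2 N and contact force between sample_plate and plain_plate below 0.2 N and contact force between sample_plate and marver below 0.2 N and contact force between sample_plate and tin below 0.2 N and contact force between sample_plate and paddle below 0.2 N and linear speed of sample_plate below 0.03 m/s and angular speed of sample_plate below 0.2 rad/s and distance of each of plain_plate, marver, tin, paddle from where it was at the start of the episode below 0.03 m and angle between plain_plate's own z axis and vertical below 0.25 rad); the arm keeps its last pose, push and grip.
It fails at once if the fingers grip the sample plate on or over its frosted end (contact force between the fingers and sample_plate above 1 N and x of the grasp point in the frame of sample_plate above 0.018 m).
It fails at once if the plain plate is disturbed (distance of plain_plate from where it was at the start of the episode above 0.03 m).
It fails at once if the graphite block is disturbed (distance of marver from where it was at the start of the episode above 0.03 m).
It fails at once if the metal tin is disturbed (distance of tin from where it was at the start of the episode above 0.03 m).
It fails at once if the paddle is disturbed (distance of paddle from where it was at the start of the episode above 0.03 m).
It also fails if it takes over 38 s, if anything falls off the work surface, if the arm or the gripper's body presses on something with over 40 N, if the wrist force passes 120 N, or if a joint passes its speed limit or range.

## Robot

A 6-joint arm with a two-finger parallel gripper is mounted at the origin on the work surface. World frame = base frame: x ahead of the robot, y to its left, z up, the work surface at z = 0. Lengths are in m, angles in rad, forces in N, time in s.
With the tool pointing down it reaches from about 0.35 to 0.975 m from the base axis. Payload 4.9 kg.
Tool frame: the origin (TCP) lies on the centre line of the jaws, within the pads' length; the fingertips stand 11 mm ahead of it and the grasp point (between the pads) lies 8 mm behind it; z points along the fingers, y is the direction in which the jaws open and shut (so a half turn about z gives the same grasp; the last joint's range is limited). The gripper opens to 85 mm and grips with 20 to 120 N. Pads are 22 mm wide; open, the fingers measure 114 mm over their backs; the gripper's body (76 mm by 85 mm) begins 54 mm behind the grasp point. The pads swing forward as they close: fully open they stand 13 mm farther back than shut.
Start: joints at [-1.46, 0.053, 1.613, -0, 1.476, -0.119], TCP at [0.142, -0.609, 0.242] pointing down, gripper open.
Joint ranges: [-3.01, 3.01], [-1.01, 2.22], [0.06, 2.58], [-1.02, 4.17], [0.09, 2.62], [-3.14, 3.14]. Speed limits (rad/s): [2.57, 2.57, 3.14, 3.14, 3.14, 3.14].

## Interface

Orientations are given as a rotation vector (axis times angle).
In Python, from station import ctrl gives the robot as it stands.
- The arm moves only by the shell command python3 -m crank 'ROWS' [OPENING] [FORCE]. ROWS is JSON, a list of rows, each an object of numbers: "x", "y", "z": the shift along the tool's x, y, z as a fraction of full scale; "roll": the turn about the tool's z as a fraction of full scale. In form: [{"x": .., "y": .., "z": .., "roll": ..}, ...]. A call has 1 to 10 rows; each row shifts and turns the commanded pose from where the row before left it, along the tool's axes as they then stand; what a row does not reach is not made up. Full scale, the value 1, is 0.06 m for a shift and 0.12 rad for a turn. A row lasts 1/8 s, in which the tool goes at most 62.5 mm and 10.7 degrees, less where a joint would pass 70% of its speed; a pose out of reach is approached as far as the arm can. A call with a number of a shift or a turn outside -1 to 1 is refused whole. A call with a gripper value outside its range is refused whole. OPENING is the closure, from 0 (fully open) to 1 (shut), set as the call begins (- or left out, the last holds). The fingers move at their own pace and stop on an object; FORCE is the grip in N (left out, the last holds). Time passes only in rows, so rows that do not move let the fingers close. It gives the time, the measured TCP pose, the force and the opening at its end, in the units of the state.
- ctrl.get_obs(): the state, without advancing time (a new reading comes with each control period).
- ctrl.get_image(name): name is "scene" or "top" or "wrist"; returns a dict with "img" (400x640x3 uint8, red, green, blue), "K" (3x3 intrinsics, pixels), "rvec" (rotation vector, rad) and "tvec" (3), from world to camera coordinates, as OpenCV has them. Camera axes: x right, y down, z forward; pixel columns grow to the right and rows downward; lengths in m; the calibration is good to about 2 mm. A picture is of the moment at which its call begins. There is no depth.
- ctrl.finish_job(): hands the job in, once; it reports no verdict.
The state is a dict: "t": time; "q": joint angles; "dq": joint speeds; "effort": joint torques, N m; "tool_pos": TCP position; "tool_rot": TCP orientation; "contact_force": force on the tool from outside, world axes, zero at the start; "wrist_torque": the same for the moment, N m; "opening": finger opening in m.
Only numpy, scipy, OpenCV 4.12 (cv2) and the standard library are available. Lean on these libraries where they do the work, as an engineer would, in place of code of your own. Each camera call takes 0.05 s, during which the arm holds its last target.

## Working session

There is one attempt and no reset: what is moved stays moved. The work goes in short steps, Python scripts to look and compute and a shell command to move; the robot and the scene stay as the last step left them, time stands still between calls to the robot, and variables do not carry over. Pictures are saved under pics/ and viewed, and the job is handed in when it is done.

```bash
mkdir -p pics; ls; python3 - <<'E'
from station import ctrl
import cv2,pickle
o=ctrl.get_obs()
print(o)
d={}
for n in("scene","top","wrist"):
    r=ctrl.get_image(n);d[n]=r
    cv2.imwrite(f"pics/{n}0.png",r["img"][:,:,::-1])
    print(n,r["K"].tolist(),r["rvec"],r["tvec"])
pickle.dump(d,open("d0.pkl","wb"))
E
```

```text
pics
{'t': 0.0, 'q': array([-1.46000330e+00,  5.33742314e-02,  1.61430342e+00, -1.48575192e-05,
        1.47602581e+00, -1.18963430e-01]), 'dq': array([-0.00179099, -0.00174432,  0.00038893, -0.00182499, -0.00042446,
       -0.00080504]), 'effort': array([ 7.23833764e-04, -3.93682694e+01, -3.70170772e+01, -5.08191386e-05,
        6.98800446e-03, -5.40031678e-06]), 'tool_pos': array([ 0.14228838, -0.60795938,  0.24104661]), 'tool_rot': array([-3.11878843e+00, -3.59867581e-01,  9.67927288e-06]), 'contact_force': array([ 0.72588808, -0.54930876,  1.95362225]), 'wrist_torque': array([-0.01736685, -0.02951761, -0.02963832]), 'opening': 0.08558562370882648}
scene [[418.03859482530515, 0.0, 324.6117445713454], [0.0, 418.03859482530515, 195.55353698021702], [0.0, 0.0, 1.0]] [ 1.95362706  1.32372236 -0.6155099 ] [-0.31888712 -0.22934537  1.47573718]
top [[361.8893053156475, 0.0, 324.52136837257956], [0.0, 361.8893053156475, 199.07833397349728], [0.0, 0.0, 1.0]] [ 2.13018709 -2.11540974  0.13935649] [0.13041177 0.50333591 0.79994683]
wrist [[308.7082302934498, 0.0, 314.77043176114023], [0.0, 308.7082302934498, 194.49880650883424], [0.0, 0.0, 1.0]] [-2.28861852  1.81340091  0.24975862] [-0.62365827 -0.03531104  0.37838773]
```

View pics/scene0.png

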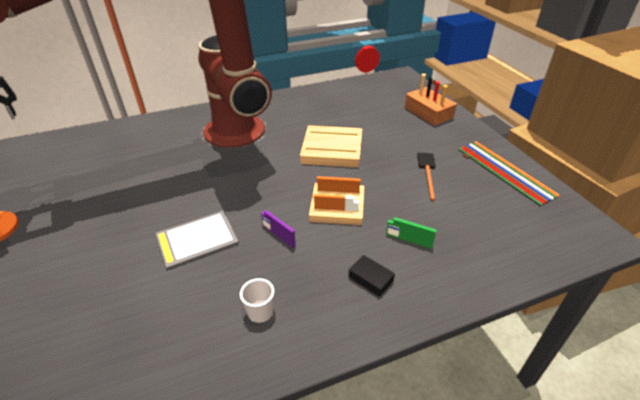

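View pics/top0.png

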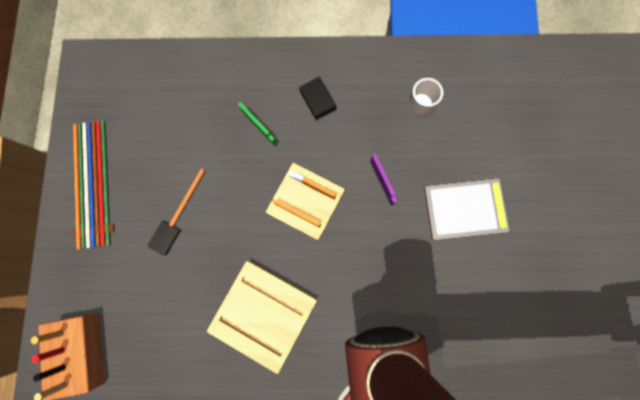

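View pics/wrist0.png

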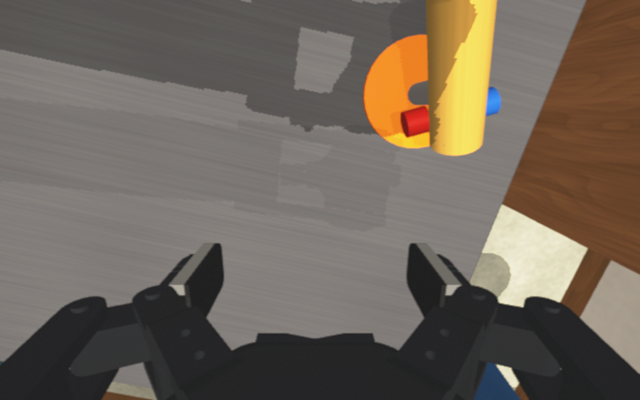

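Scene: rack with two amber plates at top (305,201) and scene (338,203), pad at top (467,209) with the stripe on its right. Decoys are the purple plate at (383,178), the green plate at (257,122), and an empty larger rack at (262,316). The candidate is the amber plate with a white end, top (313,184). I'll confirm it enlarged.

```bash
cat > h.py <<'E'
import numpy as np,cv2,pickle
from scipy.spatial.transform import Rotation as R
d=pickle.load(open("d0.pkl","rb"))
def ray(c,u,v,z):
    M=R.from_rotvec(c["rvec"]).as_matrix();r=M.T@np.linalg.inv(c["K"])@[u,v,1.];o=-M.T@c["tvec"]
    return o+r*(z-o[2])/r[2]
def proj(c,P):
    return cv2.projectPoints(np.array(P,float).reshape(-1,3),np.array(c["rvec"]),np.array(c["tvec"]),np.array(c["K"]),None)[0].reshape(-1,2)
E
python3 - <<'E'
from h import *
a=d["scene"]["img"][160:235,295:380,::-1]; b=d["top"]["img"][150:250,250:360,::-1];e=d["top"]["img"][165:255,410:520,::-1]
cv2.imwrite("pics/ca.png",cv2.resize(a,None,fx=8,fy=8,interpolation=2))
cv2.imwrite("pics/cb.png",cv2.resize(b,(770,700//1*1)[:2] and None,fx=6,fy=6,interpolation=2) if 0 else cv2.resize(b,None,fx=6,fy=6,interpolation=2)[:600])
cv2.imwrite("pics/ce.png",cv2.resize(e,None,fx=6,fy=6,interpolation=2))
E
```

```text
(no output)
```

View pics/ca.png

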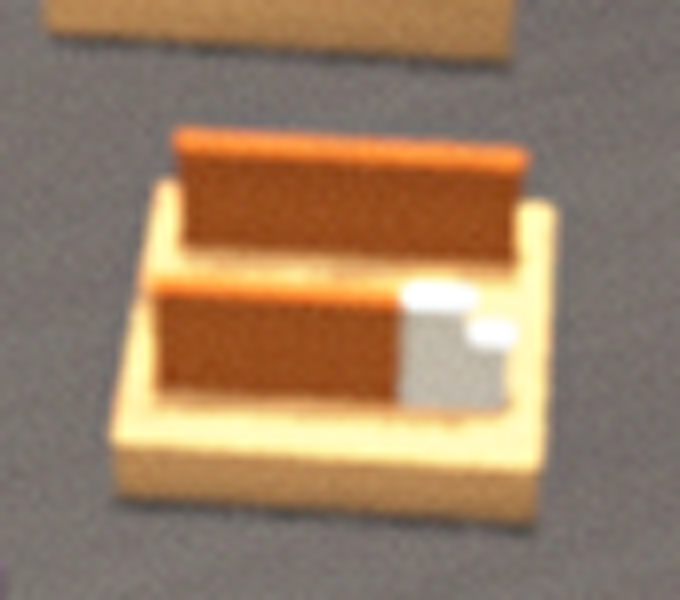

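View pics/cb.png

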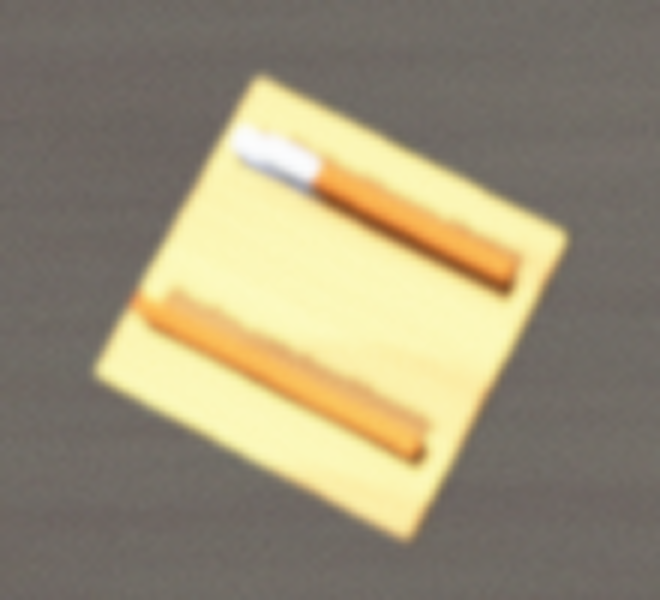

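View pics/ce.png

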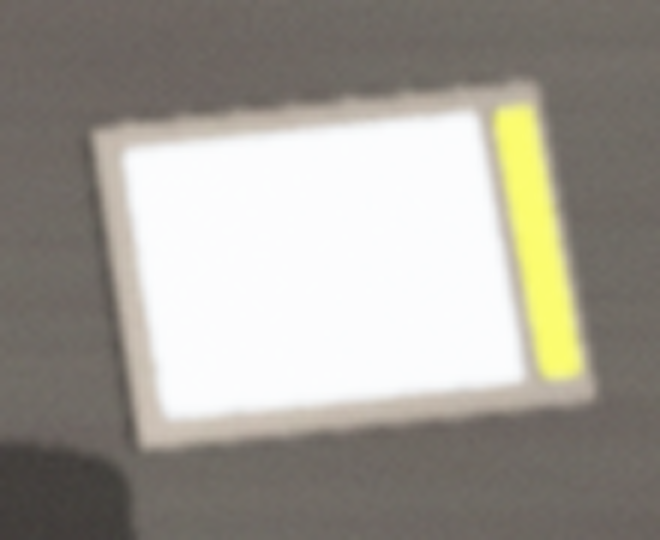

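The plate in the outer slot (top crop, 232,140 to 515,275) is amber with a white end and a notch, so it is the sample. The scene view shows its bare back, with the notch upper right and no blue band. That means the label faces the robot. The moves have no tilt axis, so I'll stand the plate on the pad, topple it label up, and regrip it across its 60 mm width.

```bash
cat >> h.py <<'E'
from scipy.optimize import least_squares
def fit(obs,x0): # obs: list (cam,local xyz, uv); pose x,y,yaw
    def f(p):
        c,s=np.cos(p[2]),np.sin(p[2]);r=[]
        for cam,l,uv in obs:
            P=[p[0]+c*l[0]-s*l[1],p[1]+s*l[0]+c*l[1],l[2]]
            r+=list(proj(d[cam],P)[0]-uv)
        return np.array(r)
    q=least_squares(f,x0);return q.x,f(q.x).round(1)
def T(x,y): return np.array([x/6+250-.42,y/6+150-.42])
def E_(x,y): return np.array([x/6+410-.42,y/6+165-.42])
def S(x,y): return np.array([x/8+295-.44,y/8+160-.44])
E
python3 - <<'E'
from h import *
c=[("top",T(260,75)),("top",T(568,238)),("top",T(410,543)),("top",T(97,375))]
print([ray(d["top"],*uv,.025).round(4) for _,uv in c])
print([ray(d["top"],*E_(*p),.012).round(4) for p in [(95,130),(537,80),(597,400),(142,448)]])
# sample plate top edge ends
print([ray(d["top"],*T(*p),.07).round(4) for p in [(510,268),(318,176)]], [ray(d["top"],*T(*p),.07).round(4) for p in [(143,300),(420,450)]])
# rack fit: local x along slots toward frosted end (left in img)
a,b=.07,.0675
o=[("top",(a,-b,.025),T(260,75)),("top",(-a,-b,.025),T(568,238)),("top",(-a,b,.025),T(410,543)),("top",(a,b,.025),T(97,375)),
 ("scene",(a,-b,.025),S(540,468)),("scene",(-a,-b,.025),S(112,440)),("scene",(a,-b,.0),S(530,522)),("scene",(-a,-b,.0),S(118,497))]
p=fit(o,[.6,0.05,1.1]);print("rack",p)
p=fit(o[:4],[.6,0.05,1.1]);print("rack top only",p)
o2=[("scene",(-.06,-.004,.070),S(153,295)),("scene",(.024,-.004,.070),S(400,308)),("scene",(.024,.004,.070),S(402,283)),("scene",(.06,-.004,.056),S(505,347)),("scene",(-.06,.004,.07),S(155,277)),
 ("top",(-.06,-.004,.07),T(520,252)),("top",(-.06,.004,.07),T(510,280)),("top",(.024,-.004,.07),T(326,166)),("top",(.024,.004,.07),T(316,188))]
print("plate",fit(o2,[.6,.05,1.1]))
a,b=.065,.09
o3=[("top",(a,b,.012),E_(95,130)),("top",(a,-b,.012),E_(537,80)),("top",(-a,-b,.012),E_(597,400)),("top",(-a,b,.012),E_(142,448))]
print("pad",fit(o3,[.6,-.3,0]))
from station import ctrl
ob=ctrl.get_obs();print(R.from_rotvec(ob["tool_rot"]).as_matrix().round(3))
E
```

```text
[array([0.5959, 0.212 , 0.025 ]), array([0.5293, 0.0876, 0.025 ]), array([0.4082, 0.149 , 0.025 ]), array([0.4734, 0.2739, 0.025 ])]
[array([ 0.5399, -0.1079,  0.012 ]), array([ 0.5609, -0.2842,  0.012 ]), array([ 0.433 , -0.2987,  0.012 ]), array([ 0.4129, -0.1217,  0.012 ])]
[array([0.5091, 0.1105, 0.07  ]), array([0.5443, 0.1835, 0.07  ])] [array([0.4963, 0.2487, 0.07  ]), array([0.4404, 0.1435, 0.07  ])]
rack (array([0.5020756 , 0.18078151, 1.09552845]), array([-0.1,  0.7, -0. , -0.3, -0.2, -0.8,  0. , -0.3, -0.5, -0.2,  0.1,
       -0.1,  0.3, -0.2, -0.4, -0.4]))
rack top only (array([0.50163428, 0.18064175, 1.09310094]), array([ 0.1,  0.9,  0.1, -0. , -0.2, -0.6,  0. , -0.2]))
plate (array([0.53550825, 0.16217649, 1.12319609]), array([-1. , -0.4,  0.1, -0.7, -0. ,  0.4,  0.5, -1. , -1. , -0.1,  0.2,
        0.9,  0.3, -0.6, -0.7, -0.6, -0.6, -1.1]))
pad (array([ 0.48671052, -0.20314431,  0.11407428]), array([-0.7, -0.5,  0.4, -0.3,  0.5,  0.3, -0.2,  0.4]))
[[ 0.974  0.228 -0.   ]
 [ 0.228 -0.974  0.002]
 [ 0.    -0.002 -1.   ]]
```

Rack fits at (0.502, 0.181, yaw 1.095), plate mid at (0.5355, 0.163) with yaw ≈1.10, and pad at (0.487, -0.203, yaw 0.114). I'll move above the plate first.

```bash
python3 -m crank '[{"x":0.58,"y":-0.69},{"x":0.58,"y":-0.69},{"x":0.58,"y":-0.69},{"x":0.58,"y":-0.69},{"x":0.58,"y":-0.69},{"x":0.58,"y":-0.69},{"x":0.58,"y":-0.69},{"x":0.58,"y":-0.69}]' 0 40; python3 -m crank '[{"x":0.58,"y":-0.69},{"x":0.58,"y":-0.69},{"x":0.58,"y":-0.69},{"x":0.58,"y":-0.69},{"x":0.58,"y":-0.69},{"x":0.58,"y":-0.69},{"x":0.58,"y":-0.69},{"x":0.58,"y":-0.69}]'; python3 -m crank '[{"roll":-0.9},{"roll":-0.9},{"roll":-0.9},{"roll":-0.9},{"roll":-0.9},{"roll":-0.9},{"roll":-0.9},{"roll":-0.95},{}]'
```

```text
validation failed for argument at $[0]...
validation failed for argument at $[0]...
validation failed for argument at $[0]...
```

```bash
cat >> h.py <<'E'
def where(tx,ty,tz,psi=None):
    from station import ctrl
    o=ctrl.get_obs();M=R.from_rotvec(o["tool_rot"]).as_matrix();p=np.array(o["tool_pos"])
    print("t",o["t"],"pos",p.round(4),"psi",np.arctan2(M[1,0],M[0,0]).round(4),"zax",M[:,2].round(3),"q6",o["q"][5].round(2),"F",np.round(o["contact_force"],1),"open",round(o["opening"],4))
    print("units xyz",(M.T@(np.array([tx,ty,tz])-p)/.06).round(3), "roll", None if psi is None else round(-((psi-np.arctan2(M[1,0],M[0,0])+np.pi)%(2*np.pi)-np.pi)/.12,2))
E
python3 - <<'E'
from h import *
from station import ctrl
where(.5355-.005*.45,.163-.005*.89,.046,1.10)
r=ctrl.get_image("wrist");d["w1"]=r;pickle.dump(d,open("d0.pkl","wb"))
cv2.imwrite("pics/w1.png",r["img"][:,:,::-1])
E
```

```text
t 0.15 pos [ 0.1423 -0.6081  0.2413] psi 0.2298 zax [-0.     0.002 -1.   ] q6 -0.12 F [ 0.3  0.5 -0.1] open 0.0854
units xyz [  9.254 -10.952   3.275] roll -7.25
```

View pics/w1.png

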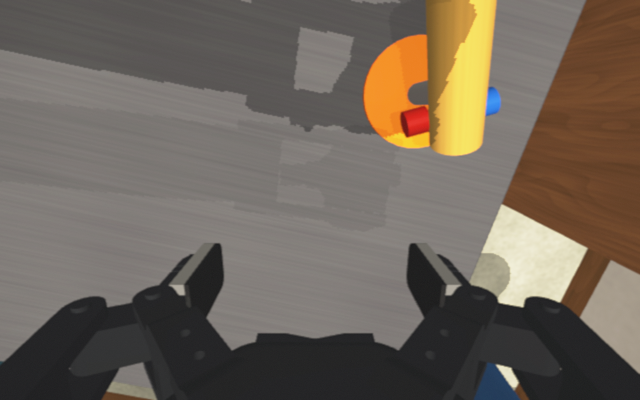

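The calls were refused, so the arm hasn't moved. It looks like every row needs all four keys.

```bash
python3 -m crank '[{"x":0.58,"y":-0.69,"z":0,"roll":0},{"x":0.58,"y":-0.69,"z":0,"roll":0},{"x":0.58,"y":-0.69,"z":0,"roll":0},{"x":0.58,"y":-0.69,"z":0,"roll":0},{"x":0.58,"y":-0.69,"z":0,"roll":0},{"x":0.58,"y":-0.69,"z":0,"roll":0},{"x":0.58,"y":-0.69,"z":0,"roll":0},{"x":0.58,"y":-0.69,"z":0,"roll":0}]' 0 40
```

```text
t: 1.2
tool_pos: [0.3384, -0.221, 0.2423]
tool_rot: [3.121, 0.359, 0.001]
contact_force: [2.0, -0.3, 0.2]
opening: 0.0852
```

```bash
python3 -m crank '[{"x":0.58,"y":-0.69,"z":0,"roll":0},{"x":0.58,"y":-0.69,"z":0,"roll":0},{"x":0.58,"y":-0.69,"z":0,"roll":0},{"x":0.58,"y":-0.69,"z":0,"roll":0},{"x":0.58,"y":-0.69,"z":0,"roll":0},{"x":0.58,"y":-0.69,"z":0,"roll":0},{"x":0.58,"y":-0.69,"z":0,"roll":0},{"x":0.58,"y":-0.69,"z":0,"roll":0}]' ; python3 -m crank '[{"x":0,"y":0,"z":0,"roll":-0.9},{"x":0,"y":0,"z":0,"roll":-0.9},{"x":0,"y":0,"z":0,"roll":-0.9},{"x":0,"y":0,"z":0,"roll":-0.9},{"x":0,"y":0,"z":0,"roll":-0.9},{"x":0,"y":0,"z":0,"roll":-0.9},{"x":0,"y":0,"z":0,"roll":-0.9},{"x":0,"y":0,"z":0,"roll":-0.95},{"x":0,"y":0,"z":0,"roll":0}]'
python3 - <<'E'
from h import *
from station import ctrl
where(.5355-.005*.45,.163-.005*.89,.046,1.10)
r=ctrl.get_image("wrist");d["w1"]=r;pickle.dump(d,open("d0.pkl","wb"))
cv2.imwrite("pics/w2.png",r["img"][:,:,::-1])
E
```

```text
t: 2.2
tool_pos: [0.5341, 0.1651, 0.2422]
tool_rot: [3.121, 0.361, 0.0]
contact_force: [0.8, 0.3, -0.1]
opening: 0.0853
t: 3.32
tool_pos: [0.5335, 0.1632, 0.242]
tool_rot: [-2.679, -1.64, 0.001]
contact_force: [1.0, -1.1, 0.3]
opening: 0.0855
t 3.325 pos [0.5335 0.1632 0.242 ] psi 1.0985 zax [-0. -0. -1.] q6 0.64 F [ 1.  -1.1  0.3] open 0.0855
units xyz [-0.071  0.033  3.267] roll -0.01
```

View pics/w2.png

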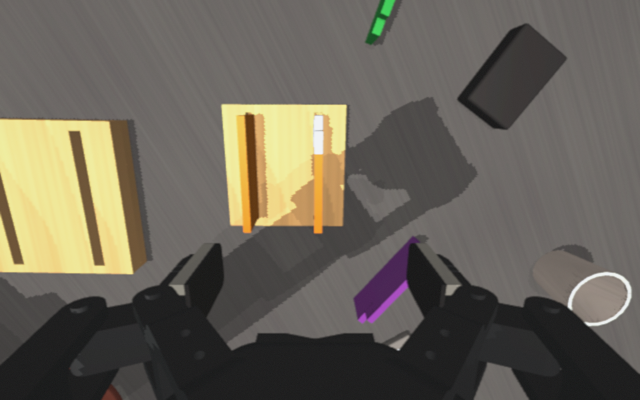

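Plate top edge in the wrist view runs from (318,233) near to (319,114) at the white end. The rack is at (284,165), and the purple decoy at (387,280) is within range of a finger, so I'll check that clearance.

```bash
python3 - <<'E'
from h import *
c=d["w1"]
a=ray(c,318,233,.07);b=ray(c,319,122,.056);e=ray(c,319,154,.07)
print(a,b,e,"mid",a+(e-a)*60/84,"yaw",np.arctan2(*(e-a)[[1,0]]))
p=np.array([.5333,.1585]);u=np.array([np.cos(1.1),np.sin(1.1)]);n=np.array([u[1],-u[0]])
for uv,z in [((418,238),.06),((358,318),.06),((372,322),.06),((355,300),.0)]:
    q=ray(c,*uv,z)[:2];print("purple rel (along,norm)",(q-p)@u,(q-p)@n)
E
```

```text
[0.50948006 0.10949632 0.07      ] [0.56193543 0.21050157 0.056     ] [0.54817448 0.18369449 0.07      ] mid [0.53711894 0.16249502 0.07      ] yaw 1.0900962946307236
purple rel (along,norm) -0.06466801667067137 0.11088771584184676
purple rel (along,norm) -0.16719737086909123 0.04878538545237276
purple rel (along,norm) -0.17278413781873234 0.06567347576327502
purple rel (along,norm) -0.18383107694111298 0.05333125361341038
```

```bash
python3 -m crank '[{"x":-0.07,"y":0.05,"z":0.7,"roll":0},{"x":0,"y":0,"z":0.7,"roll":0},{"x":0,"y":0,"z":0.7,"roll":0},{"x":0,"y":0,"z":0.6,"roll":0},{"x":0,"y":0,"z":0.4,"roll":0},{"x":0,"y":0,"z":0.17,"roll":0},{"x":0,"y":0,"z":0,"roll":0}]'
python3 - <<'E'
from h import *
from station import ctrl
where(.5342,.158,.046,1.095)
r=ctrl.get_image("wrist")
cv2.imwrite("pics/w3.png",r["img"][:,:,::-1])
E
```

```text
t: 4.25
tool_pos: [0.5342, 0.1581, 0.0458]
tool_rot: [-2.679, -1.641, 0.001]
contact_force: [-0.2, 0.3, -0.8]
opening: 0.0852
t 4.25 pos [0.5342 0.1581 0.0458] psi 1.0991 zax [-0.001 -0.    -1.   ] q6 0.63 F [-0.2  0.3 -0.8] open 0.0852
units xyz [-0.002  0.001 -0.003] roll 0.03
```

View pics/w3.png

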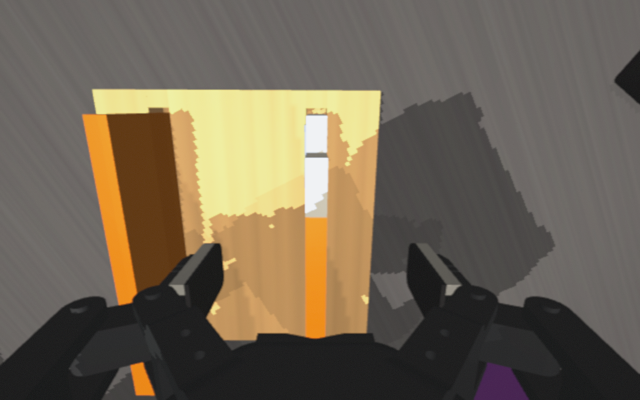

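The plate (column 316) sits midway between the pads (about columns 222 and 408). The grip will be on clear glass, so I'm closing.

```bash
python3 -m crank '[{"x":0,"y":0,"z":0,"roll":0},{"x":0,"y":0,"z":0,"roll":0},{"x":0,"y":0,"z":0,"roll":0},{"x":0,"y":0,"z":0,"roll":0},{"x":0,"y":0,"z":0,"roll":0},{"x":0,"y":0,"z":0,"roll":0},{"x":0,"y":0,"z":0,"roll":0}]' 1 40;  python3 -m crank '[{"x":0,"y":0,"z":-0.1,"roll":0},{"x":0,"y":0,"z":-0.2,"roll":0},{"x":0,"y":0,"z":-0.4,"roll":0},{"x":0,"y":0,"z":-0.5,"roll":0},{"x":0,"y":0,"z":-0.5,"roll":0},{"x":0,"y":0,"z":-0.5,"roll":0},{"x":0,"y":0,"z":-0.3,"roll":0},{"x":0,"y":0,"z":0,"roll":0}]'
python3 - <<'E'
from h import *
from station import ctrl
where(.5342,.158,.046,1.095)
for n in("wrist","scene"):
    r=ctrl.get_image(n);cv2.imwrite(f"pics/{n}4.png",r["img"][:,:,::-1])
E
```

```text
t: 5.18
tool_pos: [0.5346, 0.1582, 0.0464]
tool_rot: [2.678, 1.642, 0.001]
contact_force: [-0.4, -0.1, 2.0]
opening: 0.0075
t: 6.18
tool_pos: [0.5352, 0.1583, 0.198]
tool_rot: [2.677, 1.641, 0.005]
contact_force: [0.7, -0.7, -1.9]
opening: 0.0075
t 6.175 pos [0.5352 0.1583 0.198 ] psi 1.0999 zax [ 0.003  0.001 -1.   ] q6 0.63 F [ 0.7 -0.7 -1.9] open 0.0075
units xyz [-0.018 -0.02   2.533] roll 0.04
```

View pics/wrist4.png

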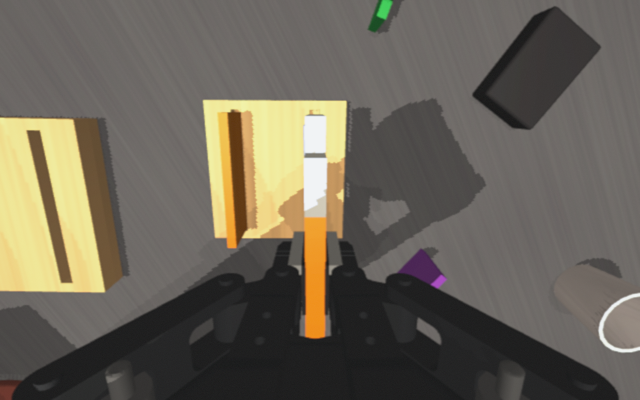

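View pics/scene4.png

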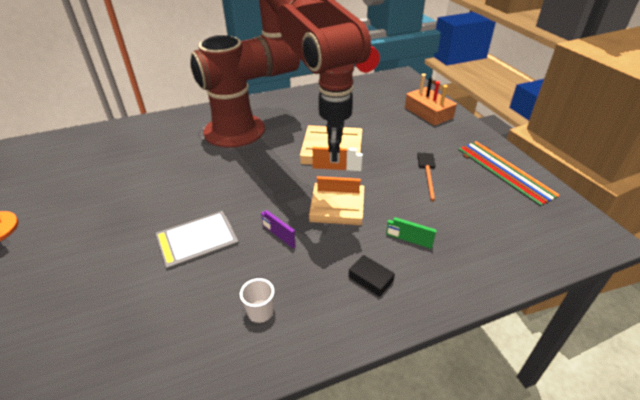

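The plate is lifted and the plain plate is still in its slot. Next I'll carry it over the pad and turn it.

```bash
python3 -m crank '[{"x":-0.4,"y":0.17,"z":0,"roll":0},{"x":-0.75,"y":0.34,"z":0,"roll":0},{"x":-0.75,"y":0.34,"z":0,"roll":0},{"x":-0.75,"y":0.34,"z":0,"roll":0},{"x":-0.75,"y":0.34,"z":0,"roll":0},{"x":-0.75,"y":0.34,"z":0,"roll":0},{"x":-0.75,"y":0.34,"z":0,"roll":0},{"x":-0.47,"y":0.2,"z":0,"roll":0}]' ; python3 -m crank '[{"x":0,"y":0,"z":0,"roll":0.5},{"x":0,"y":0,"z":0,"roll":1},{"x":0,"y":0,"z":0,"roll":1},{"x":0,"y":0,"z":0,"roll":1},{"x":0,"y":0,"z":0,"roll":1},{"x":0,"y":0,"z":0,"roll":1},{"x":0,"y":0,"z":0,"roll":1},{"x":0,"y":0,"z":0,"roll":1},{"x":0,"y":0,"z":0,"roll":1},{"x":0,"y":0,"z":0,"roll":1}]'; python3 -m crank '[{"x":0,"y":0,"z":0,"roll":1},{"x":0,"y":0,"z":0,"roll":1},{"x":0,"y":0,"z":0,"roll":1},{"x":0,"y":0,"z":0,"roll":1},{"x":0,"y":0,"z":0,"roll":1},{"x":0,"y":0,"z":0,"roll":1},{"x":0,"y":0,"z":0,"roll":1},{"x":0,"y":0,"z":0,"roll":1},{"x":0,"y":0,"z":0,"roll":1},{"x":0,"y":0,"z":0,"roll":1}]';python3 -m crank '[{"x":0,"y":0,"z":0,"roll":1},{"x":0,"y":0,"z":0,"roll":0.8},{"x":0,"y":0,"z":0,"roll":0}]'
python3 - <<'E'
from h import *
from station import ctrl
where(.5179,-.1945,.049,-1.457)
for n in("wrist","top"):
    r=ctrl.get_image(n);cv2.imwrite(f"pics/{n}5.png",r["img"][:,:,::-1])
E
```

```text
t: 7.28
tool_pos: [0.5158, -0.1962, 0.1939]
tool_rot: [-2.677, -1.638, 0.003]
contact_force: [0.5, 0.5, -2.2]
opening: 0.0076
t: 8.52
tool_pos: [0.516, -0.194, 0.1937]
tool_rot: [-3.139, 0.069, 0.006]
contact_force: [0.4, 0.2, -1.9]
opening: 0.0075
t: 9.78
tool_pos: [0.516, -0.194, 0.1937]
tool_rot: [2.553, -1.831, -0.006]
contact_force: [0.4, 0.3, -1.4]
opening: 0.0077
t: 10.15
tool_pos: [0.5162, -0.1941, 0.1941]
tool_rot: [2.346, -2.089, -0.005]
contact_force: [0.5, 0.5, -2.3]
opening: 0.0073
t 10.15 pos [ 0.5162 -0.1941  0.1941] psi -1.4551 zax [-0.003  0.002 -1.   ] q6 2.53 F [ 0.5  0.5 -2.3] open 0.0073
units xyz [ 0.015 -0.034  2.419] roll 0.02
```

View pics/wrist5.png

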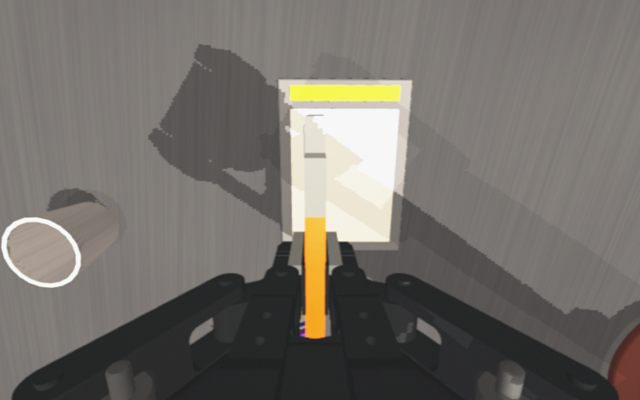

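View pics/top5.png

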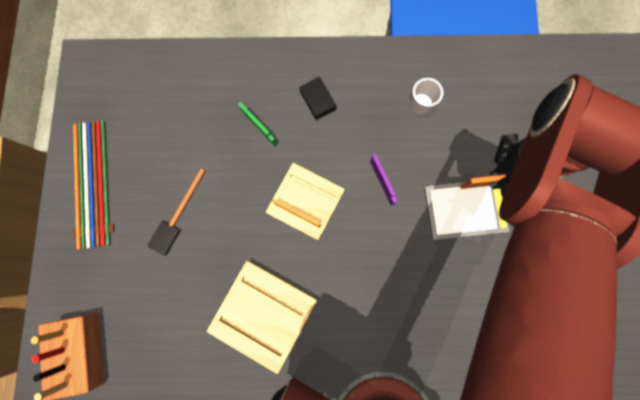

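The plate is parallel to the pad with its white end toward the yellow stripe (top of the wrist view). I'll lower it gently.

```bash
python3 -m crank '[{"x":0.015,"y":-0.03,"z":0.3,"roll":0},{"x":0,"y":0,"z":0.5,"roll":0},{"x":0,"y":0,"z":0.5,"roll":0},{"x":0,"y":0,"z":0.5,"roll":0},{"x":0,"y":0,"z":0.35,"roll":0},{"x":0,"y":0,"z":0.15,"roll":0},{"x":0,"y":0,"z":0.07,"roll":0},{"x":0,"y":0,"z":0.02,"roll":0},{"x":0,"y":0,"z":0,"roll":0}]' 
python3 - <<'E'
from h import *
from station import ctrl
where(.5179,-.1945,.049,-1.457)
r=ctrl.get_image("scene");cv2.imwrite(f"pics/s6.png",cv2.resize(r["img"][170:290,130:280,::-1],None,fx=5,fy=5))
E
```

```text
t: 11.38
tool_pos: [0.5195, -0.1955, 0.0536]
tool_rot: [-2.345, 2.09, -0.002]
contact_force: [0.6, -0.3, -1.8]
opening: 0.0077
t 11.375 pos [ 0.5195 -0.1955  0.0536] psi -1.4561 zax [ 0.001 -0.001 -1.   ] q6 2.53 F [ 0.6 -0.3 -1.8] open 0.0077
units xyz [-0.021  0.025  0.076] roll 0.01
```

View pics/s6.png

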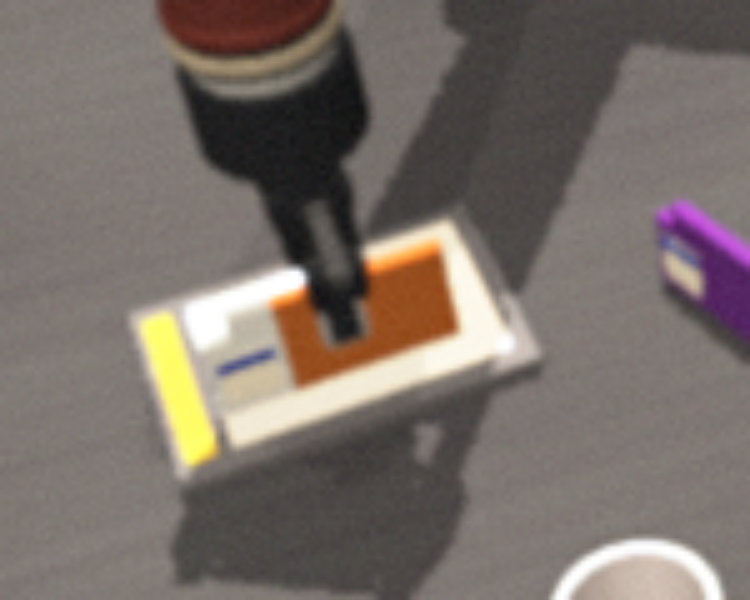

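The label with its blue band faces away from the robot at crop (250,360), and the notch is at its upper left, as expected. I'll lower the last few millimetres until it touches.

```bash
python3 -m crank '[{"x":0,"y":0,"z":0.04,"roll":0},{"x":0,"y":0,"z":0.02,"roll":0},{"x":0,"y":0,"z":0,"roll":0}]';  python3 -m crank '[{"x":0,"y":0,"z":0.015,"roll":0},{"x":0,"y":0,"z":0,"roll":0}]'
```

```text
t: 11.8
tool_pos: [0.5188, -0.1952, 0.0489]
tool_rot: [2.345, -2.091, -0.0]
contact_force: [-0.0, -0.4, -0.6]
opening: 0.0078
t: 12.05
tool_pos: [0.5191, -0.1953, 0.0484]
tool_rot: [-2.345, 2.091, -0.001]
contact_force: [-0.6, -0.8, -1.4]
opening: 0.0077
```

```bash
python3 -m crank '[{"x":0,"y":0,"z":0.015,"roll":0},{"x":0,"y":0,"z":0,"roll":0}]'; python3 -m crank '[{"x":0,"y":0,"z":0,"roll":0},{"x":0,"y":0,"z":0,"roll":0},{"x":0,"y":0,"z":0,"roll":0},{"x":0,"y":0,"z":0,"roll":0},{"x":0,"y":0,"z":0,"roll":0},{"x":0,"y":0,"z":0,"roll":0}]' 0 40
python3 - <<'E'
from h import *
from station import ctrl
where(.5179,-.1945,.049,-1.457)
r=ctrl.get_image("scene");cv2.imwrite(f"pics/s7.png",cv2.resize(r["img"][170:290,130:280,::-1],None,fx=5,fy=5))
r=ctrl.get_image("wrist");cv2.imwrite(f"pics/w7.png",r["img"][:,:,::-1])
E
```

```text
t: 12.3
tool_pos: [0.5192, -0.1954, 0.0484]
tool_rot: [2.345, -2.09, -0.0]
contact_force: [-2.9, 1.2, 5.1]
opening: 0.0077
t: 13.05
tool_pos: [0.519, -0.1953, 0.0473]
tool_rot: [-2.345, 2.091, -0.0]
contact_force: [-0.2, 0.0, 0.6]
opening: 0.0853
t 13.05 pos [ 0.519  -0.1953  0.0473] psi -1.4562 zax [ 0.  0. -1.] q6 2.53 F [-0.2  0.   0.6] open 0.0853
units xyz [-0.015  0.016 -0.028] roll 0.01
```

View pics/s7.png

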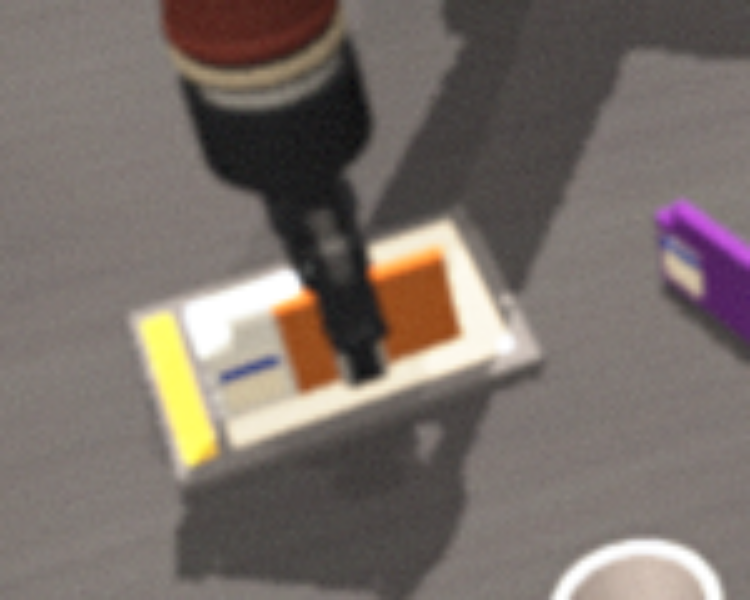

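View pics/w7.png

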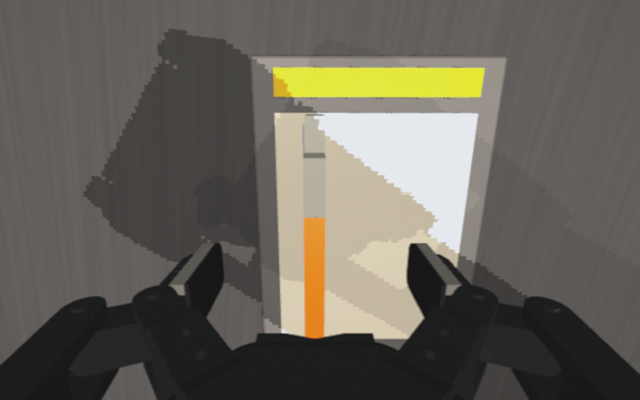

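The plate stands freely. I'll raise the open jaws so they overlap only the top 10–20 mm, then push toward the robot (+y tool) with the outer finger to topple it label up.

```bash
python3 -m crank '[{"x":0,"y":0,"z":-0.23,"roll":0},{"x":0,"y":0,"z":0,"roll":0},{"x":0,"y":0.3,"z":0,"roll":0},{"x":0,"y":0.2,"z":0,"roll":0},{"x":0,"y":0.1,"z":0,"roll":0},{"x":0,"y":0.1,"z":0,"roll":0},{"x":0,"y":0.08,"z":0,"roll":0},{"x":0,"y":0.08,"z":0,"roll":0},{"x":0,"y":0,"z":0,"roll":0}]'
python3 - <<'E'
from h import *
from station import ctrl
where(.5179,-.1945,.049,-1.457)
r=ctrl.get_image("scene");cv2.imwrite(f"pics/s8.png",cv2.resize(r["img"][170:290,130:280,::-1],None,fx=5,fy=5))
r=ctrl.get_image("wrist");cv2.imwrite(f"pics/w8.png",r["img"][:,:,::-1])
E
```

```text
t: 14.28
tool_pos: [0.4674, -0.2012, 0.061]
tool_rot: [-2.345, 2.091, 0.0]
contact_force: [-0.6, 0.0, 0.2]
opening: 0.0852
t 14.275 pos [ 0.4674 -0.2012  0.061 ] psi -1.4564 zax [-0.  0. -1.] q6 2.47 F [-0.6  0.   0.2] open 0.0852
units xyz [-0.014 -0.848  0.2  ] roll 0.0
```

View pics/s8.png

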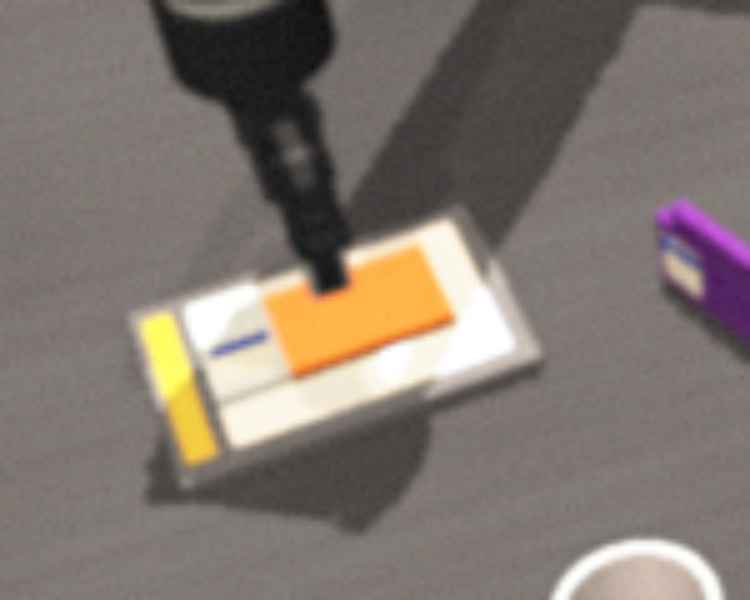

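View pics/w8.png

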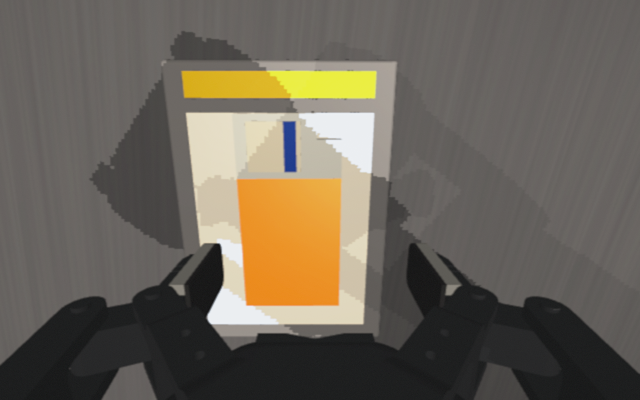

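It fell flat, label up, with the frosted end toward the stripe. The amber area's corners in the wrist view are (247,306), (339,304), (341,179) and (238,180).

```bash
python3 - <<'E'
from h import *
from station import ctrl
c=ctrl.get_image("wrist")
P=[ray(c,*uv,.020) for uv in [(247,306),(339,304),(341,179),(238,180)]]
for p in P: print(p.round(4))
nr=(P[0]+P[1])/2; fr=(P[2]+P[3])/2; u=(fr-nr)/np.linalg.norm(fr-nr)
print("len",np.linalg.norm(fr-nr),"w",np.linalg.norm(P[0]-P[1]),np.linalg.norm(P[2]-P[3]),"yaw",np.arctan2(u[1],u[0]))
mid=nr+.06*u; print("mid",mid)
t=mid-.003*u
where(t[0],t[1],.025,np.arctan2(u[1],u[0]))
E
```

```text
[ 0.5046 -0.1413  0.02  ]
[ 0.4457 -0.1497  0.02  ]
[ 0.4558 -0.2315  0.02  ]
[ 0.5144 -0.2242  0.02  ]
len 0.08297755273085655 w 0.05943231244233629 0.05905275253623302 yaw -1.4506504500049522
mid [ 0.48236108 -0.20504585  0.02      ]
t 14.425 pos [ 0.4678 -0.2012  0.0612] psi -1.4562 zax [ 0. -0. -1.] q6 2.47 F [ 0.1 -0.3 -0.6] open 0.0855
units xyz [ 0.042 -0.233  0.603] roll -0.05
```

```bash
python3 -m crank '[{"x":0.04,"y":-0.23,"z":0,"roll":-0.05},{"x":0,"y":0,"z":0,"roll":0},{"x":0,"y":0,"z":0,"roll":0}]' 0.18 40
python3 - <<'E'
from h import *
from station import ctrl
where(.4820,-.2021,.025,-1.4507)
r=ctrl.get_image("wrist");cv2.imwrite(f"pics/w9.png",r["img"][:,:,::-1])
E
```

```text
t: 14.8
tool_pos: [0.4819, -0.2019, 0.061]
tool_rot: [2.352, -2.083, -0.0]
contact_force: [-0.2, 0.5, -0.4]
opening: 0.0701
t 14.8 pos [ 0.4819 -0.2019  0.061 ] psi -1.4498 zax [-0.  0. -1.] q6 2.48 F [-0.2  0.5 -0.4] open 0.0701
units xyz [ 0.003 -0.001  0.6  ] roll 0.01
```

View pics/w9.png

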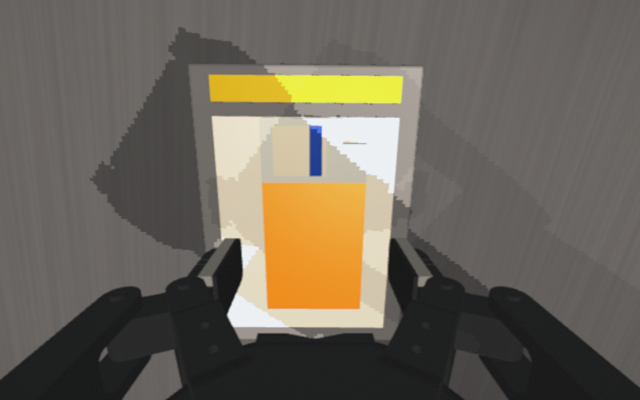

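The jaws are 70 mm open and centred on the plate (columns 240 and 390 against plate edges at about 265 and 363). I'll descend and feel for the pad.

```bash
python3 -m crank '[{"x":0,"y":0,"z":0.3,"roll":0},{"x":0,"y":0,"z":0.2,"roll":0},{"x":0,"y":0,"z":0.0,"roll":0}]'; python3 -m crank '[{"x":0,"y":0,"z":0.03,"roll":0},{"x":0,"y":0,"z":0,"roll":0}]';python3 -m crank '[{"x":0,"y":0,"z":0.03,"roll":0},{"x":0,"y":0,"z":0,"roll":0}]'
```

```text
t: 15.22
tool_pos: [0.4801, -0.2011, 0.0288]
tool_rot: [2.351, -2.083, -0.007]
contact_force: [0.2, -0.7, 0.9]
opening: 0.0701
t: 15.48
tool_pos: [0.4819, -0.2021, 0.0296]
tool_rot: [-2.351, 2.083, -0.001]
contact_force: [-0.4, 0.0, 0.5]
opening: 0.0698
t: 15.72
tool_pos: [0.4817, -0.202, 0.0276]
tool_rot: [-2.351, 2.083, -0.0]
contact_force: [-0.0, -0.0, 0.5]
opening: 0.0703
```

```bash

python3 - <<'E'
from h import *
from station import ctrl
where(.4820,-.2021,.025,-1.4507)
r=ctrl.get_image("scene");cv2.imwrite(f"pics/s10.png",cv2.resize(r["img"][190:280,140:260,::-1],None,fx=6,fy=6))
E
```

```text
t 15.725 pos [ 0.4817 -0.202   0.0276] psi -1.4502 zax [ 0. -0. -1.] q6 2.48 F [-0.  -0.   0.5] open 0.0703
units xyz [ 0.002 -0.004  0.043] roll 0.0
```

View pics/s10.png

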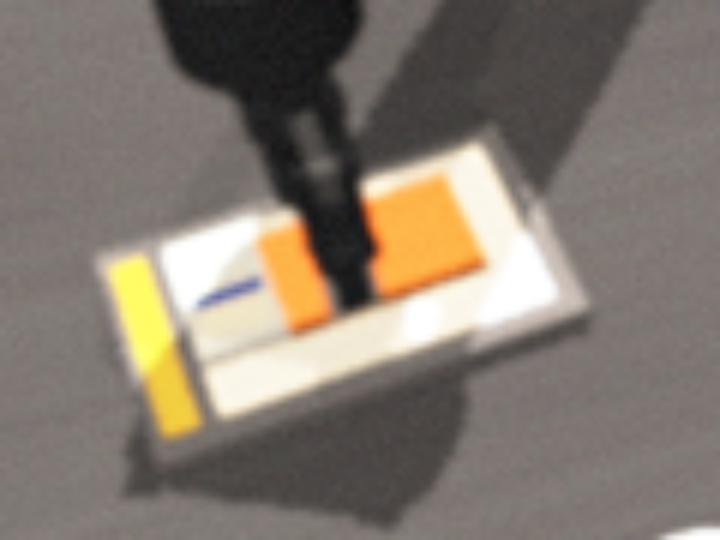

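```bash
python3 -m crank '[{"x":0,"y":0,"z":0.04,"roll":0},{"x":0,"y":0,"z":0,"roll":0}]'; python3 -m crank '[{"x":0,"y":0,"z":0.03,"roll":0},{"x":0,"y":0,"z":0,"roll":0}]';python3 -m crank '[{"x":0,"y":0,"z":0.03,"roll":0},{"x":0,"y":0,"z":0,"roll":0}]'
```

```text
t: 16.02
tool_pos: [0.4815, -0.2018, 0.0248]
tool_rot: [2.351, -2.083, -0.001]
contact_force: [-0.1, 1.1, -0.1]
opening: 0.0701
t: 16.27
tool_pos: [0.4816, -0.2019, 0.0231]
tool_rot: [2.351, -2.083, -0.001]
contact_force: [0.9, -0.0, 0.0]
opening: 0.07
t: 16.52
tool_pos: [0.4816, -0.2019, 0.0213]
tool_rot: [2.351, -2.084, -0.001]
contact_force: [0.0, 0.7, 0.2]
opening: 0.0703
```

```bash
python3 -m crank '[{"x":0,"y":0,"z":0.03,"roll":0},{"x":0,"y":0,"z":0,"roll":0}]'; python3 -m crank '[{"x":0,"y":0,"z":0.02,"roll":0},{"x":0,"y":0,"z":0,"roll":0}]'
```

```text
t: 16.77
tool_pos: [0.4815, -0.2019, 0.0195]
tool_rot: [2.351, -2.083, -0.001]
contact_force: [-0.1, 0.5, 0.2]
opening: 0.0701
t: 17.02
tool_pos: [0.4816, -0.2019, 0.0184]
tool_rot: [2.351, -2.084, -0.0]
contact_force: [0.1, 0.1, -0.5]
opening: 0.0703
```

```bash
python3 -m crank '[{"x":0,"y":0,"z":0.02,"roll":0},{"x":0,"y":0,"z":0,"roll":0}]'; python3 -m crank '[{"x":0,"y":0,"z":0.02,"roll":0},{"x":0,"y":0,"z":0,"roll":0}]'
python3 - <<'E'
from h import *
from station import ctrl
r=ctrl.get_image("wrist");cv2.imwrite(f"pics/w11.png",r["img"][:,:,::-1])
r=ctrl.get_image("scene");cv2.imwrite(f"pics/s11.png",cv2.resize(r["img"][190:280,140:260,::-1],None,fx=6,fy=6))
E
```

```text
t: 17.27
tool_pos: [0.4816, -0.2019, 0.0172]
tool_rot: [2.351, -2.084, -0.0]
contact_force: [0.1, -0.9, -0.8]
opening: 0.0701
t: 17.52
tool_pos: [0.4816, -0.2019, 0.016]
tool_rot: [2.351, -2.083, -0.0]
contact_force: [0.1, 0.5, 0.1]
opening: 0.0701
```

View pics/w11.png

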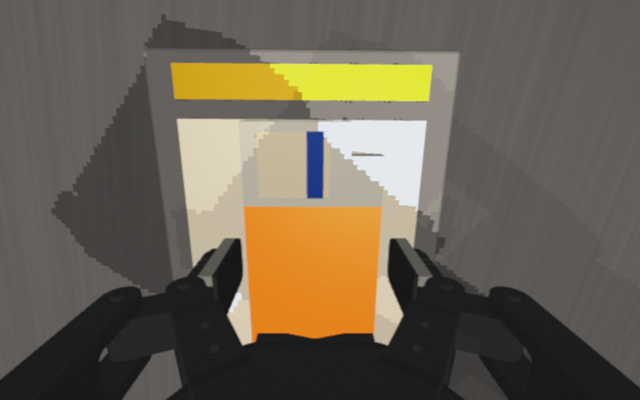

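View pics/s11.png

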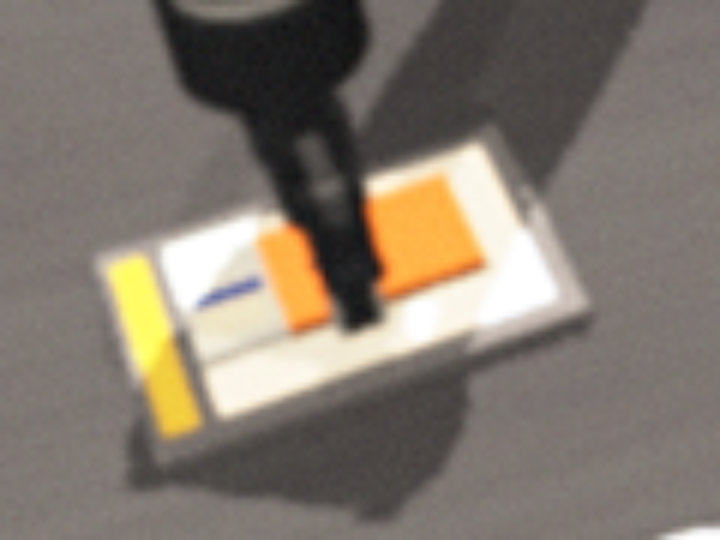

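```bash
python3 -m crank '[{"x":0,"y":0,"z":0.02,"roll":0},{"x":0,"y":0,"z":0,"roll":0}]'; python3 -m crank '[{"x":0,"y":0,"z":0.015,"roll":0},{"x":0,"y":0,"z":0,"roll":0}]'
```

```text
t: 17.88
tool_pos: [0.4819, -0.2021, 0.0153]
tool_rot: [-2.351, 2.083, -0.0]
contact_force: [-1.7, 1.0, 3.6]
opening: 0.0697
t: 18.12
tool_pos: [0.482, -0.2021, 0.0153]
tool_rot: [2.351, -2.083, -0.0]
contact_force: [-3.8, 2.7, 8.8]
opening: 0.0701
```

The pad was felt at TCP z = 0.0153 (8.8 N). I'll back up about 4 mm to leave room for the forward swing, then close.

```bash
python3 -m crank '[{"x":0,"y":0,"z":-0.075,"roll":0},{"x":0,"y":0,"z":0,"roll":0}]'; python3 -m crank '[{"x":0,"y":0,"z":0,"roll":0},{"x":0,"y":0,"z":0,"roll":0},{"x":0,"y":0,"z":0,"roll":0},{"x":0,"y":0,"z":0,"roll":0}]' 1 50
python3 - <<'E'
from h import *
from station import ctrl
where(.4820,-.2021,.025,-1.4507)
r=ctrl.get_image("wrist");cv2.imwrite(f"pics/w12.png",r["img"][:,:,::-1])
E
```

```text
t: 18.38
tool_pos: [0.4819, -0.2021, 0.0187]
tool_rot: [-2.351, 2.083, -0.001]
contact_force: [0.4, 0.1, -1.4]
opening: 0.07
t: 18.88
tool_pos: [0.482, -0.2022, 0.0188]
tool_rot: [-2.351, 2.084, -0.001]
contact_force: [0.5, -0.6, 4.8]
opening: 0.0584
t 18.875 pos [ 0.482  -0.2022  0.0188] psi -1.4503 zax [ 0.001 -0.    -1.   ] q6 2.48 F [ 0.5 -0.6  4.8] open 0.0584
units xyz [-0.001 -0.    -0.103] roll 0.0
```

View pics/w12.png

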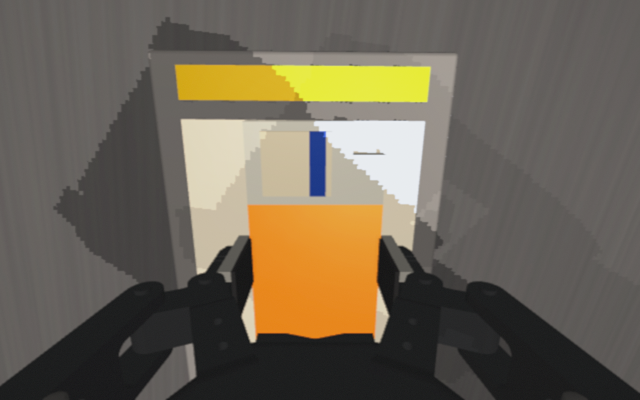

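The jaws stopped at 58 mm on the plate's long edges, on clear glass. I'll lift slowly about 15 cm. The resulting target is a plate height around 0.165 m.

```bash
python3 -m crank '[{"x":0,"y":0,"z":-0.05,"roll":0},{"x":0,"y":0,"z":-0.1,"roll":0},{"x":0,"y":0,"z":-0.15,"roll":0},{"x":0,"y":0,"z":-0.2,"roll":0},{"x":0,"y":0,"z":-0.25,"roll":0},{"x":0,"y":0,"z":0,"roll":0}]'
python3 - <<'E'
from h import *
from station import ctrl
where(.4842,-.2005,.16,-1.457)
r=ctrl.get_image("wrist");cv2.imwrite(f"pics/w13.png",r["img"][:,:,::-1])
r=ctrl.get_image("scene");cv2.imwrite(f"pics/s13.png",cv2.resize(r["img"][170:290,130:280,::-1],None,fx=5,fy=5))
E
```

```text
t: 19.68
tool_pos: [0.4831, -0.2028, 0.0659]
tool_rot: [-2.351, 2.083, -0.007]
contact_force: [0.5, -0.8, -2.4]
opening: 0.0581
t 19.675 pos [ 0.4831 -0.2028  0.0659] psi -1.4502 zax [ 0.004 -0.002 -1.   ] q6 2.48 F [ 0.5 -0.8 -2.4] open 0.0581
units xyz [-0.031 -0.029 -1.569] roll 0.06
```

View pics/w13.png

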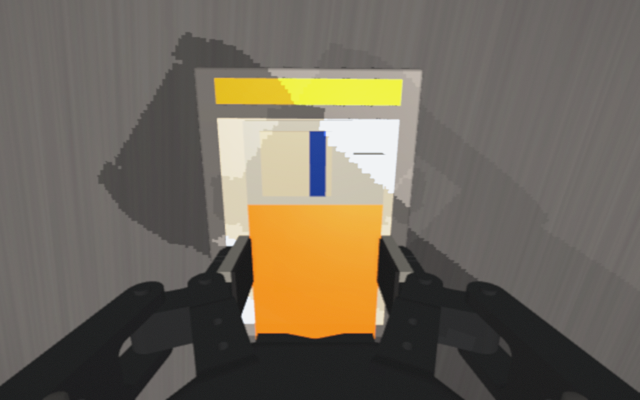

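View pics/s13.png

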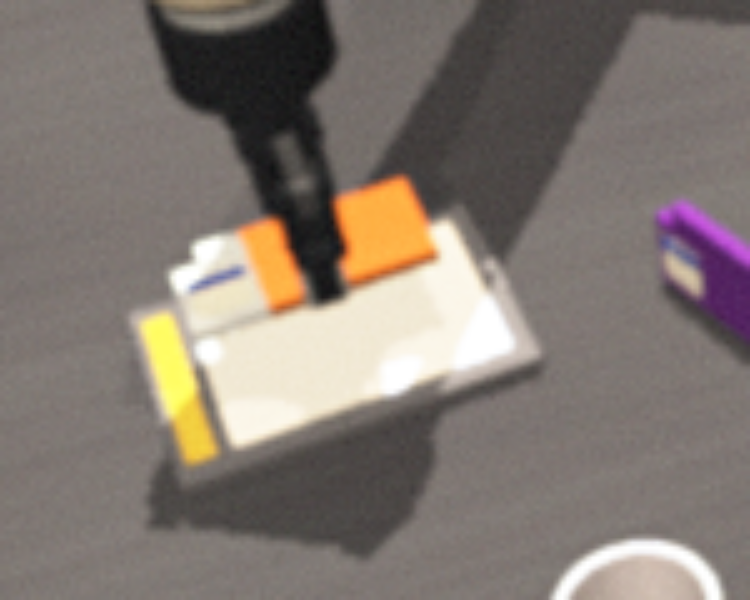

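The plate is held level, unchanged relative to the jaws. I'll raise it to about 15 cm and centre it.

```bash
python3 -m crank '[{"x":-0.01,"y":-0.01,"z":-0.1,"roll":0},{"x":-0.02,"y":-0.02,"z":-0.2,"roll":0.05},{"x":0,"y":0,"z":-0.3,"roll":0},{"x":0,"y":0,"z":-0.3,"roll":0},{"x":0,"y":0,"z":-0.3,"roll":0},{"x":0,"y":0,"z":-0.2,"roll":0},{"x":0,"y":0,"z":-0.1,"roll":0},{"x":0,"y":0,"z":0,"roll":0},{"x":0,"y":0,"z":0,"roll":0},{"x":0,"y":0,"z":0,"roll":0}]'
python3 - <<'E'
from h import *
from station import ctrl
where(.4864,-.2005,.16,-1.457)
for n in("wrist","scene","top"):
    r=ctrl.get_image(n);d[n+"14"]=r;cv2.imwrite(f"pics/{n}14.png",r["img"][:,:,::-1])
pickle.dump(d,open("d0.pkl","wb"))
E
```

```text
t: 21.02
tool_pos: [0.4828, -0.1997, 0.1526]
tool_rot: [2.345, -2.09, -0.002]
contact_force: [0.3, 0.2, -2.7]
opening: 0.0581
t 21.025 pos [ 0.4828 -0.1997  0.1526] psi -1.4562 zax [-0.001  0.001 -1.   ] q6 2.49 F [ 0.3  0.2 -2.7] open 0.0581
units xyz [ 0.02  -0.058 -0.123] roll 0.01
```

View pics/wrist14.png

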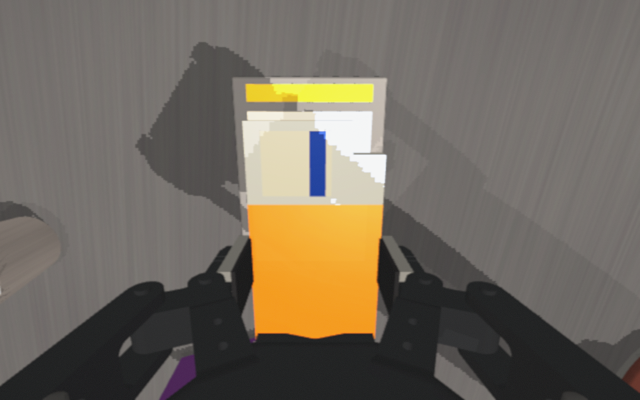

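View pics/scene14.png

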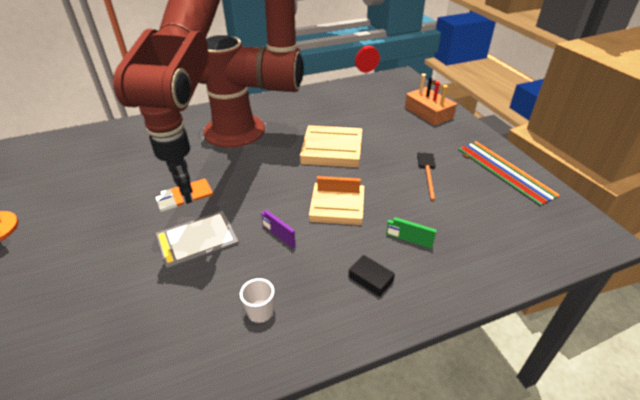

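View pics/top14.png

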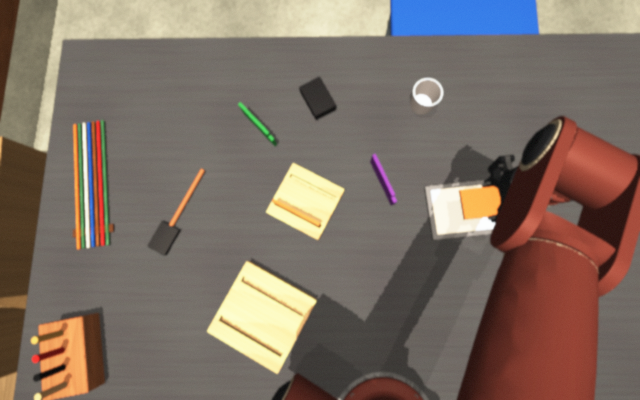

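The plate is level and label up, with the frosted end toward the stripe. Its centre is about 4 mm from the pad middle and roughly 14 cm above the pad. The bystanders sit at their starting pixels, so I'm handing in.

```bash
python3 - <<'E'
from station import ctrl
o=ctrl.get_obs();print(o["t"],abs(o["dq"]).max(),o["opening"],o["contact_force"])
print(ctrl.finish_job())
E
```

```text
21.175 0.004079286653673575 0.05837694682895236 [-0.34071206  0.55647016 -1.45644206]
the job is handed in; nothing more can be done
None
```

I handed the job in at 21.2 s with the gripper still holding the sample plate flat, label up, over the light pad. No verdict is reported.

**What I did:** I gripped the notched amber plate by its clear glass, lifted it out and turned it with the frosted end toward the stripe. The moves have no tilt axis, so I stood the plate on the pad and pushed it over with one finger so it fell label up. I then regripped it across its 60 mm width, still on clear glass, and raised it.

**Last checks:**

| Check | Result |
|---|---|
| Centre | about 4 mm from the pad middle |
| Height | about 14 cm above the pad (0.15 m above the table) |
| Alignment | in line with the pad to within about 1 degree |
| Level | plate edges unmoved in the wrist view since the regrip |
| Grip | jaws stopped at 58 mm on the plate |
| Steadiness | joints essentially still (at most 0.004 rad/s) |
| Other objects | plain plate in its slot; block, tin and paddle at their starting pixels |

**What went wrong:** my first three move calls were refused because every row needs all four keys; nothing moved. Nothing failed or disagreed after that.

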